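# Change over the eye-strap weld jig

### The arm

A 6-joint arm with a two-finger parallel gripper is mounted at the origin on a cart in front of the work surface, level with it; the furniture and walls round the work are solid. World frame = base frame: x ahead of the robot, y to its left, z up, the work surface at z = 0. Lengths are in m, angles in rad, forces in N, time in s.
With the tool pointing down it reaches from about 0.35 to 0.85 m from the base axis. Payload 8.1 kg.
Tool frame: the origin (TCP) lies on the mounting face of the last link; the fingertips stand 186 mm ahead of it and the grasp point (between the pads) lies 167 mm ahead of it (robot.finger_overhang is the distance from the TCP to the fingertips, in m); z points along the fingers, y is the line along which they close (so a half turn about z gives the same grasp; the last joint's range is limited). The gripper opens to 93 mm and grips with 3 to 60 N. Pads are 15 mm wide; open, the fingers measure 128 mm over their backs; the gripper's body (75 mm by 188 mm) begins 65 mm behind the grasp point.
Start: joints at [1.066, 0.13, 1.488, -0, 1.523, -0.085], TCP at [0.245, 0.548, 0.405] pointing down, gripper open.
Joint ranges: [-2.96, 2.96], [-0.89, 2.26], [0.02, 2.5], [-1.34, 4.48], [0, 2.73], [-2.66, 2.66]. Speed limits (rad/s): [2.39, 2.39, 2.79, 3.14, 3.14, 3.14].

### API

Orientations are given as a rotation vector (axis times angle).
In Python, from plant import readout, read_camera, get_calibration, job, robot gives the robot as it stands.
- The arm moves only by the shell command python3 -m handwheel 'ROWS' [FORCE]. ROWS is JSON, a list of rows, each a list of 5 numbers: the shift along the world's x, y, z in cm, then the turn about the world's z in rad, then the closure, from 0 (fully open) to 1 (shut). In form: [[tx, ty, tz, spin, gripper], ...]. A call has 1 to 10 rows; each row shifts and turns the commanded pose from where the row before left it; what a row does not reach is not made up. A row lasts 1/8 s, in which the tool goes at most 62.5 mm and 10.7 degrees, less where a joint would pass 70% of its speed; a pose out of reach is approached as far as the arm can. A call is refused whole if a number of a shift passes 6.25 or a number of a turn 0.188, either way. A call with a gripper value outside its range is refused whole. The fingers move at their own pace and stop on an object; FORCE is the grip in N (left out, the last holds). Time passes only in rows, so rows that do not move let the fingers close. It gives the time, the measured TCP pose, the force, the opening and the grip force at its end, in the units of the state.
- readout.read_state(): the state, without advancing time (a new reading comes with each control period).
- read_camera(name): name is "side" or "top"; returns the picture (384x512x3 uint8, red, green, blue); there is no depth.
- get_calibration(name): a dict with "fovy" (degrees; the focal length in pixels is half the picture's height over the tangent of half this angle, whatever the lens; pixels are square), "cx", "cy" (the principal point, pixels), "pose" (4x4, takes a point from camera to world coordinates). Camera axes: x right, y down, z forward; pixel columns grow to the right and rows downward; lengths in m; the calibration is good to about 2 mm. A picture is of the moment at which its call begins. get_calibration takes no time and is no camera call.
- job.close_job(): hands the job in; it is judged then, once.
The state is a dict: "t": time; "q": joint angles; "dq": joint speeds; "joint_torque": joint torques, N m; "tool_pos": TCP position; "orientation": TCP orientation; "force": force on the tool from outside, world axes, zero at the start; "wrist_torque": the same for the moment, N m; "opening": finger opening in m; "gripper_force": force on a finger pad.
Only numpy, scipy, OpenCV 4.12 (cv2) and the standard library are available. Lean on these libraries where they do the work, as an engineer would, in place of code of your own. Each camera call takes 0.05 s, during which the arm holds its last target. There are 200 camera calls.

### The job

The weld jig on the bench still holds a finished strap (the one with the round boss on it): first pull its pin, park the pin in the wooden pin block, slide the strap out of its fork and lay it flat, boss up, in the green out tray. Then load every bare strap on the bench into a fork of its own, eye first under the upper cheek and home so that the holes line up, and push a pin down through fork and eye until its head sits on the fork. Any pin left over ends in the pin block, and the things lying around stay where they are.

Things in the scene. Friction and masses are not known exactly. Their poses are not given: they have to be found in the camera images.
- jig_plate: Dark steel base plate of the weld jig, 200 x 236 x 10 mm, fixed on the bench, left. Origin: on the bench under the middle fork's pin axis; x points away from the forks' mouths (away from the robot), y along the row of three forks, which stand 78 mm apart. It reaches from x -155 to +45 mm and y -118 to +118 mm; its top is at 10 mm.
- fork_0: Blue fork station, fixed on the plate. Origin: plate top, on the pin axis; x from the mouth inwards, z up. Lower cheek 16 mm high, then a throat 11 mm high, 36 mm wide, then an upper cheek 12 mm thick (top at 39 mm). 52 mm wide outside. The 14.5 mm pin hole runs down through both cheeks. Holds the welded strap, pinned by pin_a, at the start.
- fork_1: Same as fork_0, empty at the start (which fork is where on the plate varies). Along x: the upper cheek spans -24 to +28 mm; the lower cheek sticks out to -34 mm as a ledge; the throat's side walls flare open from -16 out to -27 mm; a stop closes the throat at +19.5 mm, so a strap against it has its eye 1.5 mm past the axis, which the pin's nose takes up.
- fork_2: Same as fork_0, empty at the start. On each fork's centre line a tail rest, 24 mm wide and 16 mm high, from x -120 to -104 mm, carries the strap's tail level with the lower cheek. A strap that is home has its origin on the pin axis, 16 mm above the fork's origin, and points along the fork's x.
- fork_0_seat (a point): Centre of the pin hole on top of fork_0's upper cheek, 39 mm above the fork's origin; a seated pin's origin lies here.
- fork_1_seat (a point): Centre of the pin hole on top of fork_1's upper cheek, 39 mm above the fork's origin; a seated pin's origin lies here.
- fork_2_seat (a point): Centre of the pin hole on top of fork_2's upper cheek, 39 mm above the fork's origin; a seated pin's origin lies here.
- strap_a: Bare steel bar 150 x 32 x 8 mm, 0.3 kg, square ends, 16 mm eye hole near one end. Origin: on the underside at the eye's centre; x along the bar towards the eye end (18 mm ahead; the tail end is 132 mm behind), z up. Grip across the 32 mm width near the middle, 57 mm behind the origin. May be absent; starts flat on the bench at the right, eye to the left.
- strap_b: Bare strap, the same as strap_a; may be absent.
- strap_c: Bare strap, the same as strap_a; may be absent.
- welded_strap: Finished strap: the same bar, origin and axes as strap_a but darker, 0.36 kg, with a round boss 25 mm wide (30 mm at the weld) and 20 mm tall on its upper side, 112 mm behind the origin, near the tail. It starts home in fork_0.
- welded_strap_mid (a point): Middle of the welded strap's length and thickness, 57 mm behind its origin, 4 mm above its underside; grip about here, across the 32 mm width.
- pin_a: Headed pin, 68 mm tall, 0.09 kg: steel shank 12 mm thick, 36 mm long, its last 7 mm tapering to a 6 mm nose; round head 25 to 26 mm wide, 32 mm tall (steel flange, then red knob) to hold it by. Origin: centre of the head's underside, the shoulder that seats; z up through the head, shank below. Starts seated in fork_0 through the welded strap.
- pin_b: Pin like pin_a; starts upright in an end hole of the pin block.
- pin_c: Pin like pin_a; starts upright in the other end hole of the pin block.
- pin_block: Hardwood pin block, 170 x 44 x 42 mm, fixed on the bench. Origin: centre of its underside; x along its length. Three holes of 15.5 mm go down through it at x -57, 0 and +57 mm.
- pin_block_hole0 (a point): Centre of a hole's mouth on top of the pin block; the origin of a parked pin lies here.
- pin_block_hole1 (a point): Centre of a hole's mouth on top of the pin block; the origin of a parked pin lies here. Empty at the start.
- pin_block_hole2 (a point): Centre of a hole's mouth on top of the pin block; the origin of a parked pin lies here.
- out_tray: Green sheet-metal tray, 200 x 116 mm outside, walls 22 mm high and 3 mm thick, floor 3 mm thick, fixed on the bench. Origin: centre of its underside; x along its length.
- marker_pen: White marker pen with a red cap, 16 x 139 x 18 mm, a bystander right of the vise. Origin under its middle.
- soapstone: White soapstone marking stick, 12 x 120 x 8 mm, a bystander at the front left. Origin under its middle.
- safety_specs: Folded clear safety spectacles, 44 x 145 x 25 mm, a bystander at the front right. Origin under their middle.

How it is judged:
On the way, in this order (a step that is already met when the one before it is completed fails the run):
1. the welded strap lies flat in the out tray, released, and its pin is parked in the pin block (horizontal distance between welded_strap_mid and out_tray below 0.05 m and z of welded_strap in the frame of out_tray below 0.008 m and angle between welded_strap's own z axis and vertical below 0.08 rad and contact force between the fingers and welded_strap below 0.2 N and linear speed of welded_strap below 0.03 m/s and (distance between pin_a and pin_block_hole0 below 0.005 m or distance between pin_a and pin_block_hole1 below 0.005 m or distance between pin_a and pin_block_hole2 below 0.005 m)), for 0.2 s.
2. every bare strap is home in a fork with a pin seated through it (angle between each of strap_a, strap_b, strap_c's own z axis and vertical below 0.05 rad and ((horizontal distance between strap_a and fork_0_seat below 0.005 m and z of strap_a in the frame of fork_0 between 0.013 and 0.019 m and distance between any of pin_a, pin_b, pin_c and fork_0_seat below 0.004 m) or (horizontal distance between strap_a and fork_1_seat below 0.005 m and z of strap_a in the frame of fork_1 between 0.013 and 0.019 m and distance between any of pin_a, pin_b, pin_c and fork_1_seat below 0.004 m) or (horizontal distance between strap_a and fork_2_seat below 0.005 m and z of strap_a in the frame of fork_2 between 0.013 and 0.019 m and distance between any of pin_a, pin_b, pin_c and fork_2_seat below 0.004 m)) and ((horizontal distance between strap_b and fork_0_seat below 0.005 m and z of strap_b in the frame of fork_0 between 0.013 and 0.019 m and distance between any of pin_a, pin_b, pin_c and fork_0_seat below 0.004 m) or (horizontal distance between strap_b and fork_1_seat below 0.005 m and z of strap_b in the frame of fork_1 between 0.013 and 0.019 m and distance between any of pin_a, pin_b, pin_c and fork_1_seat below 0.004 m) or (horizontal distance between strap_b and fork_2_seat below 0.005 m and z of strap_b in the frame of fork_2 between 0.013 and 0.019 m and distance between any of pin_a, pin_b, pin_c and fork_2_seat below 0.004 m)) and ((horizontal distance between strap_c and fork_0_seat below 0.005 m and z of strap_c in the frame of fork_0 between 0.013 and 0.019 m and distance between any of pin_a, pin_b, pin_c and fork_0_seat below 0.004 m) or (horizontal distance between strap_c and fork_1_seat below 0.005 m and z of strap_c in the frame of fork_1 between 0.013 and 0.019 m and distance between any of pin_a, pin_b, pin_c and fork_1_seat below 0.004 m) or (horizontal distance between strap_c and fork_2_seat below 0.005 m and z of strap_c in the frame of fork_2 between 0.013 and 0.019 m and distance between any of pin_a, pin_b, pin_c and fork_2_seat below 0.004 m))), for 0.2 s.
At the end, for the whole second after the job is handed in: Welded strap flat in the tray, boss up, middle within 50 mm of its centre; each bare strap level in a fork, eye within 5 mm of the pin axis, a pin seated there within 4 mm; other pins parked in the block within 5 mm; all at rest, released (all of step 2 and horizontal distance between welded_strap_mid and out_tray below 0.05 m and z of welded_strap in the frame of out_tray below 0.008 m and angle between welded_strap's own z axis and vertical below 0.08 rad and contact force between the fingers and welded_strap below 0.2 N and linear speed of each of welded_strap, strap_a, strap_b, strap_c, pin_a, pin_b, pin_c below 0.03 m/s and (distance between pin_a and pin_block_hole0 below 0.005 m or distance between pin_a and pin_block_hole1 below 0.005 m or distance between pin_a and pin_block_hole2 below 0.005 m or distance between pin_a and fork_0_seat below 0.004 m or distance between pin_a and fork_1_seat below 0.004 m or distance between pin_a and fork_2_seat below 0.004 m) and (distance between pin_b and pin_block_hole0 below 0.005 m or distance between pin_b and pin_block_hole1 below 0.005 m or distance between pin_b and pin_block_hole2 below 0.005 m or distance between pin_b and fork_0_seat below 0.004 m or distance between pin_b and fork_1_seat below 0.004 m or distance between pin_b and fork_2_seat below 0.004 m) and (distance between pin_c and pin_block_hole0 below 0.005 m or distance between pin_c and pin_block_hole1 below 0.005 m or distance between pin_c and pin_block_hole2 below 0.005 m or distance between pin_c and fork_0_seat below 0.004 m or distance between pin_c and fork_1_seat below 0.004 m or distance between pin_c and fork_2_seat below 0.004 m)); the robot touches nothing.
It fails at once if the marker pen is moved more than 4 cm (distance of marker_pen from where it was at the start of the episode above 0.04 m).
It fails at once if the soapstone is moved more than 4 cm (distance of soapstone from where it was at the start of the episode above 0.04 m).
It fails at once if the safety specs is moved more than 4 cm (distance of safety_specs from where it was at the start of the episode above 0.04 m).
Of strap_a, strap_b, strap_c only 2 to 3 are there at a start; the rules pass over those that are not, and their reading is None.
At some moment in a run one of strap_a, strap_b, strap_c may be knocked a few centimetres aside while the robot is not near it.
It also fails if it takes over 210 s, if anything falls off the work surface, if the arm or the gripper's body presses on something with over 40 N, if the wrist force passes 120 N, or if a joint passes its speed limit or range.

## Working session

There is one attempt and no reset: what is moved stays moved. The work goes in short steps, Python scripts to look and compute and a shell command to move; the robot and the scene stay as the last step left them, time stands still between calls to the robot, and variables do not carry over. Pictures are saved under pics/ and viewed, at most 14 in all, crops included, and the job is handed in when it is done.

```bash
mkdir -p pics; ls
cat > h.py <<'E'
import numpy as np, cv2
from plant import readout, read_camera, get_calibration, job, robot
def shot(name,fn):
    im=read_camera(name); cv2.imwrite('pics/'+fn+'.png',im[:,:,::-1]); return im
def cal(name):
    c=get_calibration(name); f=192/np.tan(np.radians(c['fovy'])/2); return f,c['cx'],c['cy'],np.array(c['pose'])
def ray(name,u,v,z):
    f,cx,cy,P=cal(name); d=P[:3,:3]@np.array([(u-cx)/f,(v-cy)/f,1]); o=P[:3,3]
    return (o+d*(z-o[2])/d[2]).round(4)
def proj(name,p):
    f,cx,cy,P=cal(name); q=P[:3,:3].T@(np.array(p)-P[:3,3]); return (q[0]/q[2]*f+cx).round(1),(q[1]/q[2]*f+cy).round(1)
def crop(im,x0,y0,x1,y1,k,fn):
    cv2.imwrite('pics/'+fn+'.png',cv2.resize(im[y0:y1,x0:x1,::-1],None,fx=k,fy=k,interpolation=cv2.INTER_CUBIC))
E
python3 - <<'E'
from h import *
a=shot('top','top0');b=shot('side','side0')
cv2.imwrite('pics/t0big.png',cv2.resize(a[:,:,::-1],(800,600),interpolation=cv2.INTER_CUBIC))
for n in('top','side'):print(get_calibration(n))
print(readout.read_state())
E
```

```text
pics
{'fovy': 52.9040909596322, 'cx': 257.9658003109757, 'cy': 193.9665310733491, 'pose': array([[-0.00163162, -0.99411541,  0.10831383,  0.38788795],
       [-0.99993923,  0.00280288,  0.01066214,  0.08164889],
       [-0.01090299, -0.10828985, -0.99405957,  1.15824549],
       [ 0.        ,  0.        ,  0.        ,  1.        ]])}
{'fovy': 49.310804833254714, 'cx': 254.57145372584844, 'cy': 189.0794630272759, 'pose': array([[-0.90906241, -0.16868859,  0.38098517,  0.09640503],
       [-0.41604661,  0.31790362, -0.85196391,  0.99538401],
       [ 0.02260002, -0.93299595, -0.35917655,  0.43977806],
       [ 0.        ,  0.        ,  0.        ,  1.        ]])}
{'t': 0.1, 'q': array([ 1.06560034e+00,  1.31072720e-01,  1.48919452e+00,  2.78917860e-05,
        1.52298607e+00, -8.54060762e-02]), 'dq': array([ 8.78124903e-05, -1.39558666e-03, -1.46023314e-03, -3.95819522e-04,
        5.49129013e-05,  1.23136734e-03]), 'joint_torque': array([ 5.06503893e-04, -5.61346042e+01, -4.93093014e+01,  7.70293269e-02,
        2.92632950e-02, -4.21622008e-05]), 'tool_pos': array([0.24441686, 0.54772949, 0.40378655]), 'orientation': array([-6.54468959e-01, -3.07214335e+00,  2.48250709e-03]), 'force': array([ 0.65976812, -0.30938638, -0.35975408]), 'wrist_torque': array([-0.04140712, -0.00887662,  0.06439845]), 'gripper_force': 0.0, 'opening': 0.09316013229363997}
```

View pics/t0big.png

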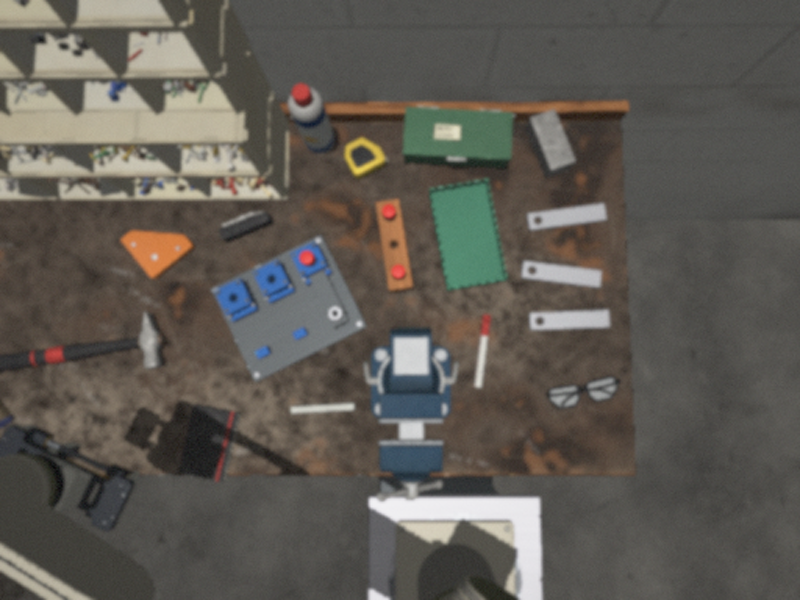

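View pics/side0.png

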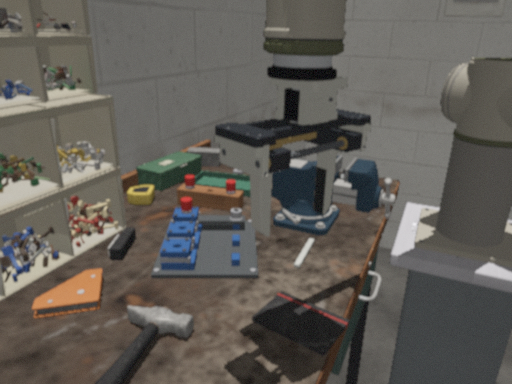

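The top view shows three straps at right (eyes at about (345,140), (340,173) and (346,205) in original pixels), the tray, the pin block with red pins at the ends, and the jig at left. The pinned fork is the right-hand one, nearest the block. Next I'll take enlarged crops.

Run:
```python
from h import *
a=cv2.imread('pics/top0.png')[:,:,::-1]
crop(a,130,145,240,247,6,'c1'); crop(a,235,105,400,220,4.8,'c2')
```

```text
(no output)
```

View pics/c1.png

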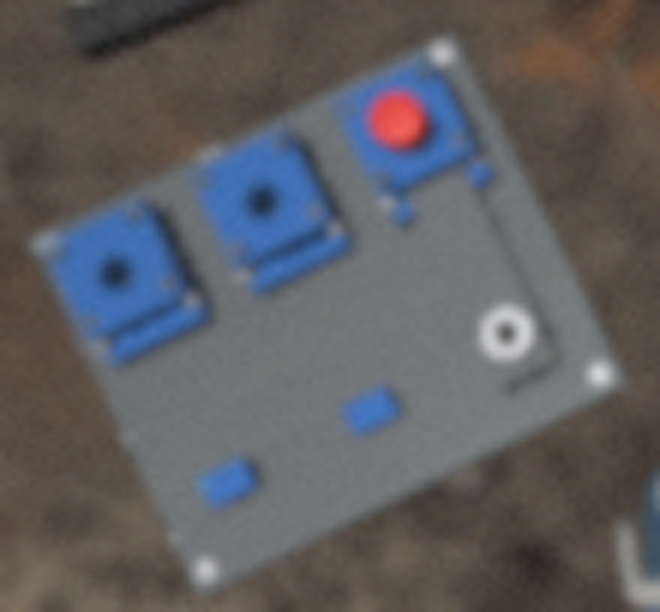

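View pics/c2.png

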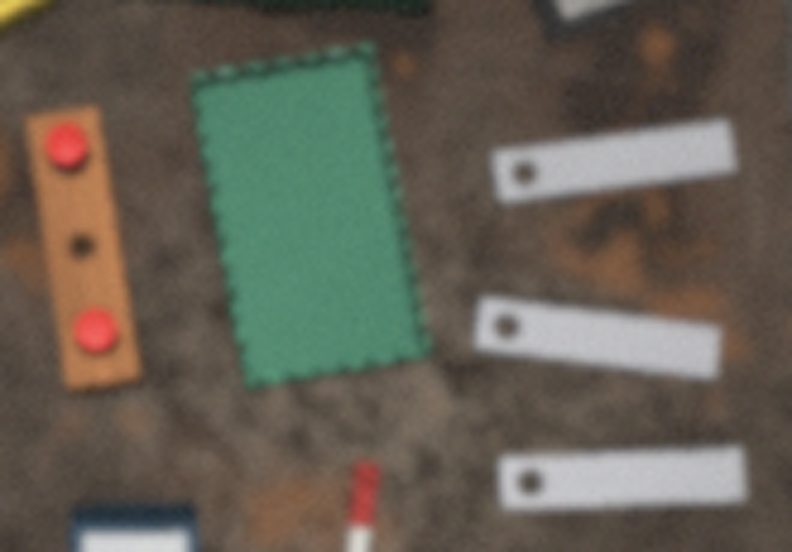

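The jig crop shows fork holes at (116,273) and (263,202), the pin head at (398,118), the boss at (507,333), and tail rests at (230,482) and (373,410). The second crop shows block pins at (67,147) and (96,331), block hole at (82,245), tray corners at (193,75), (375,45), (428,352) and (248,385), and the straps.

```bash
cat >> h.py <<'E'
def c1(u,v,z): return ray('top',(u+.5)/6-.5+130,(v+.5)/6-.5+145,z)
def c2(u,v,z): return ray('top',(u+.5)/4.8-.5+235,(v+.5)/4.8-.5+105,z)
E
python3 - <<'E'
from h import *
D=lambda a,b:(np.linalg.norm((a-b)[:2])*1000).round(1)
A=lambda a,b:np.degrees(np.arctan2(*(b-a)[1::-1])).round(2)
fa=c1(116,273,.049);fb=c1(263,202,.049);fc=c1(398,118,.081);bo=c1(507,333,.054);t1=c1(230,482,.026);t2=c1(373,410,.026)
print('forks',fa,fb,fc,D(fa,fb),D(fb,fc),D(fa,fc),A(fc,fa))
print('boss',bo,D(bo,fc),A(bo,fc),'rests',t1,t2,D(t1,fa),D(t2,fb),A(t1,fa),A(t2,fb))
cs=[c1(*p,.01) for p in((35,243),(448,38),(622,378),(203,588))]
print('plate',cs,D(cs[0],cs[1]),D(cs[1],cs[2]),A(cs[1],cs[0]),A(cs[3],cs[0]),A(cs[2],cs[1]))
p0=c2(67,147,.074);p1=c2(82,245,.042);p2=c2(96,331,.074)
print('block',p0,p1,p2,D(p0,p2),D(p0,p1),A(p0,p2))
T=[c2(*p,.022) for p in((193,75),(375,45),(428,352),(248,385))]
print('tray',np.mean(T,0),D(T[0],T[1]),D(T[1],T[2]),A(T[0],T[3]),A(T[1],T[2]))
for c,e in (([(492,151),(730,120),(738,170),(500,202)],(525,173)),([(480,297),(721,326),(715,379),(475,348)],(507,326)),([(498,456),(743,447),(747,500),(502,510)],(531,483))):
  q=[c2(*p,.008) for p in c]; h=(q[0]+q[3])/2;t=(q[1]+q[2])/2
  ax=(h-t)/np.linalg.norm(h-t); print('strap eye',c2(*e,.008),'L',D(h,t),'W',D(q[0],q[3]),'ang',A(t,h),'mid',(h+t)/2, 'eye from mid',(h+t)/2+.057*ax)
E
```

```text
forks [0.521  0.4102 0.049 ] [0.5555 0.3397 0.049 ] [0.5906 0.2691 0.081 ] 78.5 78.8 157.3 116.26
boss [0.4909 0.2198 0.054 ] 111.2 26.31 rests [0.4207 0.3581 0.026 ] [0.4557 0.2887 0.026 ] 113.0 112.1 27.45 27.07
plate [array([0.541, 0.463, 0.01 ]), array([0.6449, 0.2568, 0.01  ]), array([0.4723, 0.1678, 0.01  ]), array([0.369 , 0.3741, 0.01  ])] 230.9 194.2 116.74 27.33 27.28
block [0.676 0.12  0.074] [0.623  0.1119 0.042 ] [0.5644 0.1027 0.074 ] 112.9 53.6 -171.19
tray [ 0.647075 -0.030425  0.022   ] 116.3 197.9 -170.58 -171.46
strap eye [ 0.6754 -0.1675  0.008 ] L 152.0 W 33.3 ang 97.45 mid [ 0.68305  -0.224525  0.008   ] eye from mid [ 0.67566404 -0.16800556  0.008     ]
strap eye [ 0.5774 -0.1537  0.008 ] L 150.8 W 32.5 ang 82.57 mid [ 0.57     -0.210125  0.008   ] eye from mid [ 0.57736991 -0.15360346  0.008     ]
strap eye [ 0.4787 -0.1662  0.008 ] L 151.9 W 33.6 ang 92.07 mid [ 0.48155  -0.222875  0.008   ] eye from mid [ 0.47948682 -0.16591235  0.008     ]
```

```bash
python3 -m handwheel '[[4.3,-3.5,0,-0.086,0.5],[4.3,-3.5,0,-0.086,0.5],[4.3,-3.5,0,-0.086,0.5],[4.3,-3.5,0,-0.086,0.5],[4.3,-3.5,0,-0.086,0.5],[4.3,-3.5,0,-0.086,0.5],[4.4,-3.4,0,-0.086,0.5],[4.4,-3.4,-4,-0.086,0.5],[0,0,0,0,0.5],[0,0,0,0,0.5]]' 30
python3 - <<'E'
from h import *
a=shot('top','t1')
crop(a,130,100,270,205,5.5,'t1c')
E
```

```text
t: 1.35
tool_pos: [0.5865, 0.2729, 0.3677]
orientation: [-1.652, -2.671, 0.001]
force: [0.2, 0.6, 0.7]
opening: 0.0467
gripper_force: 0.0
```

View pics/t1c.png

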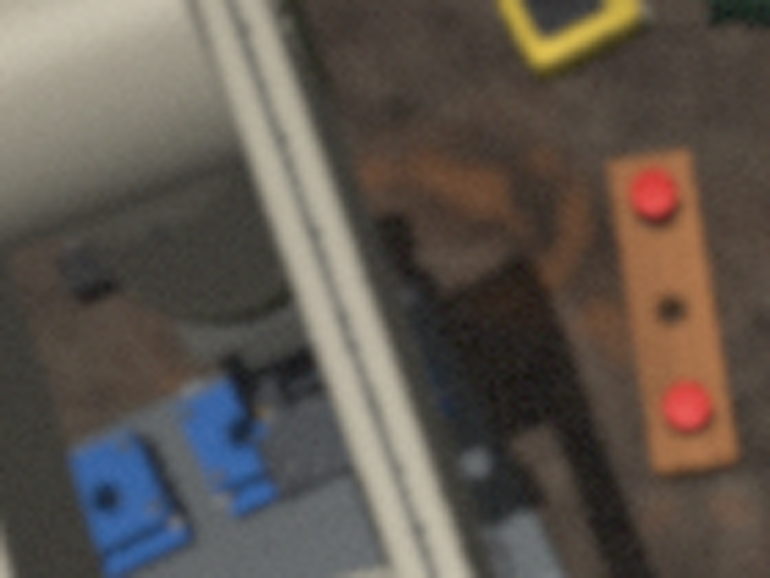

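The arm hides the jig from the top camera here. The block hole is still visible at (670,309). I'll carry on using the measured coordinates.

```bash
python3 -m handwheel '[[0.41,-0.33,0,0,0.5],[0,0,-4,0,0.5],[0,0,-4,0,0.5],[0,0,-2.5,0,0.5],[0,0,0,0,0.5]]' 30
```

```text
t: 2.02
tool_pos: [0.5895, 0.27, 0.2614]
orientation: [-1.649, -2.671, 0.005]
force: [-1.1, -0.2, 0.1]
opening: 0.0466
gripper_force: 0.0
```

```bash
python3 -m handwheel '[[0.1,0,-1.2,0,0.5],[0,0,-1.1,0,0.5],[0,0,0,0,0.5],[0,0,0,0,1],[0,0,0,0,1],[0,0,0,0,1],[0,0,0,0,1]]' 30
```

```text
t: 2.9
tool_pos: [0.5912, 0.2693, 0.2408]
orientation: [-1.652, -2.671, 0.003]
force: [-6.4, -3.4, 6.3]
opening: 0.0253
gripper_force: 30.0
```

```bash
python3 -m handwheel '[[0,0,2,0,1],[0,0,3,0,1],[0,0,4,0,1],[0,0,1.5,0,1],[0.6,-3.2,0,0,1],[0.6,-3.2,0,0,1],[0.6,-3.2,0,0,1],[0.6,-3.2,0,0,1],[0.6,-3.0,0,0,1],[0,0,0,0,1]]' 40
```

```text
t: 4.15
tool_pos: [0.6221, 0.1095, 0.3449]
orientation: [1.656, 2.669, -0.001]
force: [-1.4, 0.9, -0.1]
opening: 0.0255
gripper_force: 40.0
```

```bash
python3 -m handwheel '[[-0.08,0.2,-3,0,1],[0,0,-3,0,1],[0,0,-1,0,1],[0,0,0,0,1],[0,0,0,0,1]]'; python3 -c "
from h import *
b=shot('side','s2');crop(b,130,150,290,250,5,'s2c')"
```

```text
t: 4.78
tool_pos: [0.6215, 0.1139, 0.2769]
orientation: [1.651, 2.671, 0.002]
force: [-0.6, 0.2, -0.6]
opening: 0.0252
gripper_force: 40.0
```

View pics/s2c.png

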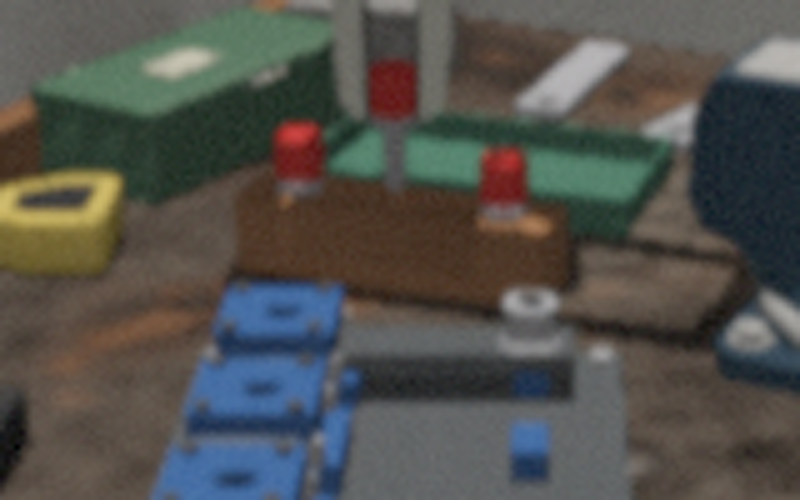

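The pin hangs straight with its nose just over the block's middle (395,188). I'll correct y and lower it.

```bash
python3 -m handwheel '[[0,-0.24,-0.5,0,1],[0,0,-1,0,1],[0,0,-0.7,0,1],[0,0,0,0,1]]'
```

```text
t: 5.32
tool_pos: [0.6204, 0.1111, 0.2518]
orientation: [-1.652, -2.67, 0.002]
force: [-1.3, -0.5, -0.8]
opening: 0.0256
gripper_force: 40.0
```

```bash
python3 -m handwheel '[[0,0,-1,0,1],[0,0,-0.85,0,1],[0,0,0,0,1],[0,0,0,0,1]]'
```

```text
t: 5.82
tool_pos: [0.6209, 0.1112, 0.2346]
orientation: [-1.652, -2.672, 0.0]
force: [0.0, -0.0, -0.5]
opening: 0.0251
gripper_force: 40.0
```

```bash
python3 -m handwheel '[[0,0,0,0,0.5],[0,0,0,0,0.5],[0,0,0,0,0.5],[0,0,3,0,0.5],[0,0,4,0,0.5],[0,0,4,0,0.5]]' && python3 -m handwheel '[[-0.8,1.3,0,-0.157,0.45],[-0.8,1.3,0,-0.157,0.45],[-0.8,1.3,0,-0.157,0.45],[-0.8,1.3,0,-0.157,0.45],[-0.8,1.3,0,-0.157,0.45],[-0.8,1.3,0,-0.157,0.45],[-0.8,1.3,-1,-0.157,0.45],[-0.8,1.3,-2,-0.157,0.45],[-0.8,1.3,-3,-0.157,0.45],[-0.9,1.6,-1,-0.157,0.45]]'
```

```text
t: 6.58
tool_pos: [0.6208, 0.1112, 0.3458]
orientation: [-1.652, -2.672, 0.0]
force: [0.1, -0.0, -0.7]
opening: 0.0466
gripper_force: 0.0
t: 7.82
tool_pos: [0.5389, 0.2442, 0.2725]
orientation: [3.059, 0.714, -0.005]
force: [-0.1, -0.2, 0.2]
opening: 0.0513
gripper_force: 0.0
```

```bash
python3 -m handwheel '[[0.07,0,-2,0,0.45],[0,0,-2,0,0.45],[0,0,-1.3,0,0.45],[0,0,-0.6,0,0.45],[0,0,0,0,0.45],[0,0,0,0,1],[0,0,0,0,1],[0,0,0,0,1],[0,0,0,0,1]]' 45; python3 -c "
from h import *
b=shot('side','s3');crop(b,150,130,290,240,5,'s3c')"
```

```text
t: 8.95
tool_pos: [0.541, 0.2444, 0.2165]
orientation: [-3.057, -0.722, -0.002]
force: [-1.1, -0.5, 3.9]
opening: 0.0307
gripper_force: 45.0
```

View pics/s3c.png

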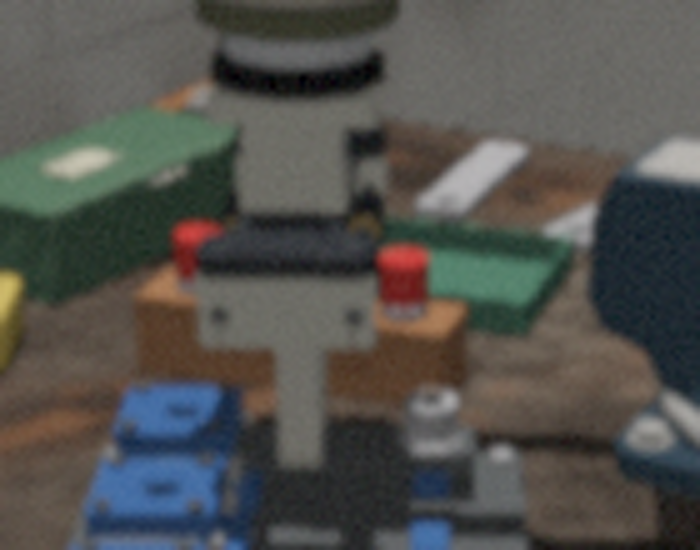

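The fingers straddle the strap but sit about 3 mm high. I'll regrip lower.

```bash
python3 -m handwheel '[[0,0,0,0,0.5],[0,0,0,0,0.5],[0,0,-0.35,0,0.5],[0,0,0,0,0.5],[0,0,0,0,0.5]]' && python3 -m handwheel '[[0,0,0,0,1],[0,0,0,0,1],[0,0,0,0,1],[0,0,0,0,1]]' 50
```

```text
t: 9.62
tool_pos: [0.5406, 0.2442, 0.212]
orientation: [3.057, 0.722, -0.001]
force: [-0.2, -0.1, 0.5]
opening: 0.0464
gripper_force: 0.0
t: 10.12
tool_pos: [0.5407, 0.2442, 0.2123]
orientation: [3.057, 0.722, 0.0]
force: [0.6, -0.2, 0.7]
opening: 0.0311
gripper_force: 50.0
```

```bash
python3 -m handwheel '[[0,0,0.1,0,1],[-0.89,-0.45,0,0,1],[-0.9,-0.45,0,0,1],[-0.9,-0.45,0,0,1],[-0.9,-0.45,0,0,1],[-0.9,-0.45,0,0,1],[0,0,0,0,1]]'
```

```text
t: 11.0
tool_pos: [0.4951, 0.2214, 0.2132]
orientation: [3.057, 0.722, -0.001]
force: [-0.2, 0.6, -3.5]
opening: 0.0314
gripper_force: 50.0
```

```bash
python3 -m handwheel '[[0,0,3,0,1],[0,0,5,0,1],[0,0,3.7,0,1],[2.5,-4.2,0,-0.05,1],[2.5,-4.2,0,-0.05,1],[2.5,-4.2,0,-0.05,1],[2.5,-4.2,0,-0.05,1],[2.5,-4.2,0,-0.05,1],[2.7,-4.1,0,-0.05,1],[0,0,0,0,1]]' && python3 -m handwheel '[[0,0,-4,0,1],[0,0,-4,0,1],[0,0,-4,0,1],[0,0,-1,0,1],[0,0,0,0,1]]'
```

```text
t: 12.25
tool_pos: [0.6491, -0.0327, 0.3299]
orientation: [3.131, 0.25, 0.001]
force: [0.1, 1.2, -3.6]
opening: 0.0315
gripper_force: 50.0
t: 12.88
tool_pos: [0.6477, -0.0289, 0.2003]
orientation: [-3.131, -0.258, 0.001]
force: [0.1, 0.1, -3.2]
opening: 0.0311
gripper_force: 50.0
```

```bash
python3 -m handwheel '[[0,0,-0.6,0,1],[0,0,-0.45,0,1],[0,0,0,0,1],[0,0,0,0,1]]' && python3 -m handwheel '[[0,0,0,0,0.55],[0,0,0,0,0.5],[0,0,0,0,0.5],[0,0,2,0,0.5],[0,0,6,0,0.5],[0,0,6,0,0.5],[0,0,0,0,0.4]]'
```

```text
t: 13.38
tool_pos: [0.6479, -0.0293, 0.1901]
orientation: [3.131, 0.257, 0.001]
force: [0.4, 0.0, -3.2]
opening: 0.0312
gripper_force: 50.0
t: 14.25
tool_pos: [0.65, -0.0295, 0.3395]
orientation: [3.128, 0.257, 0.022]
force: [-0.3, -0.9, 0.1]
opening: 0.0522
gripper_force: 0.0
```

```bash
cat >> h.py <<'E'
def straps(x0=325,y0=115,x1=405,y1=225,thr=130):
    """bare straps on the bench: mid xy, angle deg (mod 180) from the top view"""
    im=read_camera('top'); m=((im.min(2)>thr)*255).astype(np.uint8); k=np.zeros_like(m); k[y0:y1,x0:x1]=m[y0:y1,x0:x1]
    for c in cv2.findContours(k,cv2.RETR_EXTERNAL,cv2.CHAIN_APPROX_NONE)[0]:
        if cv2.contourArea(c)<150: continue
        b=cv2.boxPoints(cv2.minAreaRect(c)); w=np.array([ray('top',*p,.008) for p in b]); e=[w[1]-w[0],w[2]-w[1]]
        l=max(e,key=np.linalg.norm); print('mid',w.mean(0)[:2].round(4),'ang',(np.degrees(np.arctan2(l[1],l[0]))%180).round(2),'LW',np.linalg.norm(e,axis=1).round(3))
    return im
E
python3 - <<'E'
from h import *
im=straps(); crop(im,225,100,405,225,4.4,'t4c')
E
```

```text
mid [ 0.4557 -0.1337] ang 178.51 LW [0.057 0.066]
mid [ 0.5473 -0.1374] ang 126.69 LW [0.087 0.071]
mid [ 0.6111 -0.2592] ang 177.81 LW [0.085 0.288]
mid [ 0.6128 -0.2116] ang 174.02 LW [0.287 0.015]
```

View pics/t4c.png

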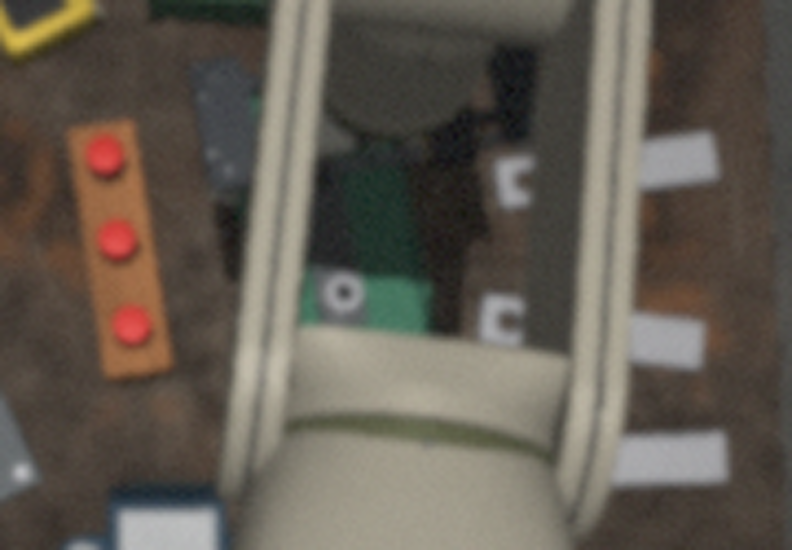

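```bash
python3 -m handwheel '[[-1.9,-2.2,0,0.16,0.4],[-1.9,-2.2,0,0.16,0.4],[-1.9,-2.2,0,0.16,0.4],[-1.9,-2.2,0,0.16,0.4],[-1.9,-2.2,0,0.16,0.4],[-1.9,-2.2,0,0.16,0.4],[-1.9,-2.2,0,0.16,0.4],[-1.9,-2.2,0,0.16,0.4],[-1.7,-1.8,-3,0.16,0.4],[0,0,-3,0,0.4]]' && python3 -m handwheel '[[0,0,-4,0,0.4],[0,0,-2,0,0.4],[0,0,0,0,0.4],[0,0,0,0,0.4]]'
```

```text
t: 15.55
tool_pos: [0.4774, -0.2243, 0.2687]
orientation: [-2.183, -2.258, 0.001]
force: [-0.1, 0.6, -0.7]
opening: 0.0557
gripper_force: 0.0
t: 16.05
tool_pos: [0.479, -0.2234, 0.2104]
orientation: [2.184, 2.258, 0.0]
force: [-0.7, -1.0, 0.4]
opening: 0.0557
gripper_force: 0.0
```

```bash
python3 -m handwheel '[[0.25,0,-1.2,0,0.4],[0,0,-1.05,0,0.4],[0,0,0,0,0.4],[0,0,0,0,0.4]]' && python3 -m handwheel '[[0,0,0,0,1],[0,0,0,0,1],[0,0,0,0,1],[0,0,0,0,1]]' 50
```

```text
t: 16.55
tool_pos: [0.4811, -0.2232, 0.1868]
orientation: [-2.184, -2.257, 0.0]
force: [0.3, 0.8, -0.1]
opening: 0.056
gripper_force: 0.0
t: 17.05
tool_pos: [0.4812, -0.2233, 0.1872]
orientation: [-2.184, -2.258, 0.0]
force: [-1.2, -0.3, 0.8]
opening: 0.0313
gripper_force: 50.0
```

```bash
python3 -m handwheel '[[0,0,4,0,1],[0,0,6,0,1],[0,0,6,0,1],[2,5,4,-0.1,1],[3,6,1,-0.1,1],[3,6,0,-0.1,1],[1,6,0,-0.1,1],[0,6,0,-0.1,1],[0,6,0,-0.1,1],[-2,6,0,-0.1,1]]' && python3 -m handwheel '[[-3,5,0,-0.1,1],[-4,5,0,-0.1,1],[-4,4,0,-0.1,1],[-2.5,3,0,-0.1,1],[0,0,0,-0.1,1],[0,0,-4,-0.04,1],[0,0,-4,0,1],[0,0,-2,0,1],[0,0,0,0,1]]'
```

```text
t: 18.3
tool_pos: [0.5455, 0.1757, 0.3928]
orientation: [-2.828, -1.367, 0.001]
force: [-0.5, 0.3, -3.0]
opening: 0.0311
gripper_force: 50.0
t: 19.42
tool_pos: [0.4106, 0.3419, 0.291]
orientation: [3.088, 0.568, -0.008]
force: [-0.1, -0.5, -2.7]
opening: 0.0313
gripper_force: 50.0
```

```bash
python3 -m handwheel '[[0.56,1.51,0,0.1,1],[0,0,-3,0,1],[0,0,-2.5,0,1],[0,0,-1,0,1],[0,0,0,0,1],[0,0,0,0,1]]'; python3 -c "
from h import *
b=shot('side','s5');crop(b,150,150,290,290,4.2,'s5c')"
```

```text
t: 20.18
tool_pos: [0.4179, 0.3581, 0.2303]
orientation: [-3.057, -0.722, -0.003]
force: [0.1, 0.7, -2.8]
opening: 0.0311
gripper_force: 50.0
```

View pics/s5c.png

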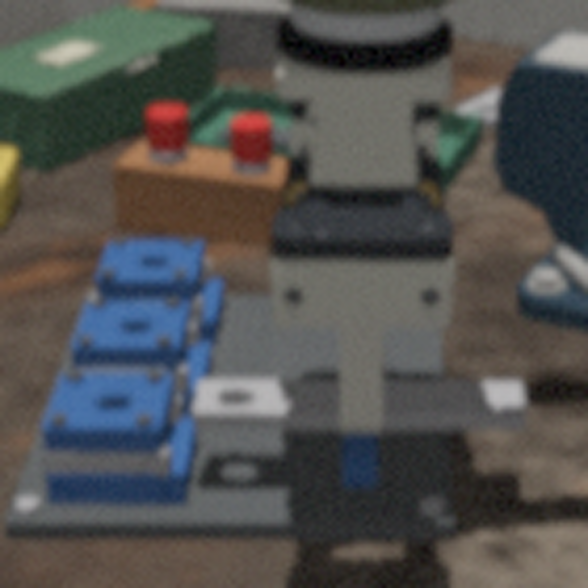

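The strap is level, square to the left fork and just short of its mouth (eye at (238,397)). I'll lower it and slide it in.

```bash
python3 -m handwheel '[[0,0,-1,0,1],[0,0,-0.55,0,1],[0,0,0,0,1],[0,0,0,0,1]]' && python3 -m handwheel '[[0.9,0.45,0,0,1],[0.9,0.45,0,0,1],[0.9,0.45,0,0,1],[0.9,0.45,0,0,1],[0.9,0.45,0,0,1],[0,0,0,0,1]]'
```

```text
t: 20.72
tool_pos: [0.4173, 0.3576, 0.2131]
orientation: [3.057, 0.722, -0.0]
force: [0.1, -0.7, 0.1]
opening: 0.0314
gripper_force: 50.0
t: 21.48
tool_pos: [0.4631, 0.3805, 0.2132]
orientation: [-3.057, -0.722, -0.001]
force: [1.7, 0.6, 0.1]
opening: 0.0313
gripper_force: 50.0
```

```bash
python3 -m handwheel '[[0.45,0.22,0,0,1],[0.27,0.14,0,0,1],[0.2,0.1,0,0,1],[0,0,0,0,1]]'
```

```text
t: 21.98
tool_pos: [0.47, 0.3842, 0.2131]
orientation: [3.056, 0.722, -0.009]
force: [-12.5, -7.2, 12.0]
opening: 0.0315
gripper_force: 50.0
```

```bash
python3 -m handwheel '[[-0.13,-0.06,0,0,1],[0,0,0,0,0.5],[0,0,0,0,0.45],[0,0,0,0,0.45],[0,0,3,0,0.45],[0,0,6,0,0.45],[0,0,6,0,0.45],[0,0,3,0,0.45]]'; python3 -c "
from h import *
straps();shot('side','s6')"
```

```text
t: 22.98
tool_pos: [0.4708, 0.3846, 0.3981]
orientation: [-3.055, -0.721, -0.009]
force: [-0.4, -0.5, -1.1]
opening: 0.0515
gripper_force: 0.0
mid [ 0.5698 -0.2099] ang 82.54 LW [0.034 0.153]
mid [ 0.7097 -0.2457] ang 97.25 LW [0.151 0.033]
```

```bash
python3 -m handwheel '[[2,-5,0,0.1,0.4],[2,-6,0,0.1,0.4],[2,-6,0,0.1,0.4],[2,-6,0,0.1,0.4],[1,-6,0,0.1,0.4],[1,-6,0,0.1,0.4],[0,-6,0,0.1,0.4],[0,-6,0,0.1,0.4],[0,-6,0,0.1,0.4],[0,-6,0,0.077,0.4]]' && python3 -m handwheel '[[0,-0.5,-4,0,0.4],[0,0,-6,0,0.4],[0,0,-6,0,0.4],[0,0,-2.5,0,0.4],[0,0,0,0,0.4],[0,0,0,0,0.4]]'
```

```text
t: 24.32
tool_pos: [0.569, -0.2056, 0.3914]
orientation: [-2.357, -2.075, 0.001]
force: [-0.3, 0.5, 0.4]
opening: 0.0562
gripper_force: 0.0
t: 25.08
tool_pos: [0.5699, -0.2089, 0.2091]
orientation: [2.36, 2.072, 0.001]
force: [0.1, -1.3, 0.0]
opening: 0.0553
gripper_force: 0.0
```

```bash
python3 -m handwheel '[[0,-0.1,-1.2,0,0.4],[0,0,-0.95,0,0.4],[0,0,0,0,0.4],[0,0,0,0,0.4]]' && python3 -m handwheel '[[0,0,0,0,1],[0,0,0,0,1],[0,0,0,0,1],[0,0,0,0,1]]' 50
```

```text
t: 25.58
tool_pos: [0.5694, -0.2097, 0.1865]
orientation: [-2.361, -2.072, 0.0]
force: [-0.0, 0.8, 0.6]
opening: 0.0558
gripper_force: 0.0
t: 26.08
tool_pos: [0.5694, -0.2097, 0.1867]
orientation: [-2.361, -2.072, 0.0]
force: [-1.1, 0.8, 0.4]
opening: 0.0312
gripper_force: 50.0
```

```bash
python3 -m handwheel '[[0,0,5,0,1],[0,0,6,0,1],[0,0,6,0,1],[0,4,3,-0.1,1],[0,6,0,-0.1,1],[0,6,0,-0.1,1],[0,6,0,-0.1,1],[-1,6,0,-0.1,1],[-1.5,6,0,-0.1,1],[-2,6,0,-0.1,1]]' && python3 -m handwheel '[[-2.5,5,0,-0.1,1],[-2.8,3,0,-0.1,1],[-2,1.7,0,-0.077,1],[0,0,-4,0,1],[0,0,-6,0,1],[0,0,-4,0,1],[0,0,-1.5,0,1],[0,0,0,0,1],[0,0,0,0,1]]'
```

```text
t: 27.32
tool_pos: [0.5238, 0.1914, 0.3861]
orientation: [-2.93, -1.132, 0.001]
force: [1.1, 0.8, -4.1]
opening: 0.0313
gripper_force: 50.0
t: 28.45
tool_pos: [0.4528, 0.2871, 0.234]
orientation: [-3.057, -0.722, -0.005]
force: [0.7, 0.5, -3.0]
opening: 0.0313
gripper_force: 50.0
```

```bash
python3 -m handwheel '[[-0.05,0.09,-1,0,1],[0,0,-0.9,0,1],[0,0,0,0,1],[0,0,0,0,1]]' && python3 -m handwheel '[[0.9,0.45,0,0,1],[0.9,0.45,0,0,1],[0.9,0.45,0,0,1],[0.9,0.45,0,0,1],[0.9,0.45,0,0,1],[0,0,0,0,1]]' && python3 -m handwheel '[[0.45,0.22,0,0,1],[0.27,0.14,0,0,1],[0.2,0.1,0,0,1],[0,0,0,0,1]]'
```

```text
t: 28.95
tool_pos: [0.4511, 0.2874, 0.2125]
orientation: [3.057, 0.722, -0.001]
force: [-0.3, 1.0, -3.3]
opening: 0.0315
gripper_force: 50.0
t: 29.7
tool_pos: [0.4969, 0.3103, 0.2128]
orientation: [-3.057, -0.722, -0.001]
force: [-0.6, -0.1, -2.7]
opening: 0.0312
gripper_force: 50.0
t: 30.2
tool_pos: [0.505, 0.3143, 0.2123]
orientation: [3.057, 0.722, -0.003]
force: [-4.1, -1.3, -2.3]
opening: 0.0313
gripper_force: 50.0
```

```bash
python3 -m handwheel '[[0.14,0.07,0,0,1],[0,0,0,0,1]]'
```

```text
t: 30.45
tool_pos: [0.5055, 0.3147, 0.2123]
orientation: [3.056, 0.722, -0.008]
force: [-11.0, -6.8, 4.3]
opening: 0.0312
gripper_force: 50.0
```

Home against the stop. Release it and check the last strap.

```bash
python3 -m handwheel '[[-0.13,-0.06,0,0,1],[0,0,0,0,0.5],[0,0,0,0,0.45],[0,0,0,0,0.45],[0,0,3,0,0.45],[0,0,6,0,0.45],[0,0,6,0,0.45],[0,0,3,0,0.45],[0,0,0,0,0.45]]'; python3 -c "
from h import *
straps()"
```

```text
t: 31.58
tool_pos: [0.5064, 0.3152, 0.3969]
orientation: [-3.056, -0.722, -0.011]
force: [-0.6, 0.1, -0.1]
opening: 0.0508
gripper_force: 0.0
mid [ 0.7096 -0.2455] ang 97.04 LW [0.151 0.033]
```

```bash
python3 -m handwheel '[[2,-5.6,0,0.123,0.4],[2,-5.6,0,0.123,0.4],[2,-5.6,0,0.123,0.4],[2,-5.6,0,0.123,0.4],[2,-5.6,0,0.123,0.4],[2,-5.6,0,0.123,0.4],[2,-5.6,0,0.123,0.4],[2,-5.6,0,0.123,0.4],[2.1,-5.6,0,0.123,0.4],[2.2,-5.7,0,0.123,0.4]]' && python3 -m handwheel '[[0,0,-4,0,0.4],[0,0,-6,0,0.4],[0,0,-6,0,0.4],[0,0,-2.5,0,0.4],[0,0,0,0,0.4],[0,0,0,0,0.4]]'
```

```text
t: 32.88
tool_pos: [0.7086, -0.248, 0.3895]
orientation: [-2.074, -2.355, 0.002]
force: [0.5, 1.1, -0.2]
opening: 0.0559
gripper_force: 0.0
t: 33.62
tool_pos: [0.7097, -0.2467, 0.2109]
orientation: [2.078, 2.351, 0.002]
force: [0.1, 0.9, 1.5]
opening: 0.0558
gripper_force: 0.0
```

```bash
python3 -m handwheel '[[0,0.1,-1.2,0,0.4],[0,0,-1.15,0,0.4],[0,0,0,0,0.4],[0,0,0,0,0.4]]' && python3 -m handwheel '[[0,0,0,0,1],[0,0,0,0,1],[0,0,0,0,1],[0,0,0,0,1]]' 50
```

```text
t: 34.12
tool_pos: [0.7097, -0.2456, 0.1865]
orientation: [2.078, 2.351, 0.002]
force: [0.5, 0.3, 7.8]
opening: 0.0555
gripper_force: 4.2
t: 34.62
tool_pos: [0.7089, -0.2459, 0.1865]
orientation: [2.079, 2.352, 0.0]
force: [-4.7, -0.3, 11.7]
opening: 0.0312
gripper_force: 52.4
```

```bash
python3 -m handwheel '[[0,0,3,0,1],[0,0,6,0,1],[0,0,6,0,1],[-1,4,4,-0.123,1],[-2,6,0,-0.123,1],[-2,6,0,-0.123,1],[-2,6,0,-0.123,1],[-2,6,0,-0.123,1],[-3,6,0,-0.123,1],[-3,6,0,-0.123,1]]' && python3 -m handwheel '[[-3.5,4.5,0,-0.123,1],[-3.1,2.2,0,-0.123,1],[0,0,0,-0.123,1],[0,0,-5,0,1],[0,0,-6,0,1],[0,0,-4,0,1],[0,0,0,0,1],[0,0,0,0,1]]'
```

```text
t: 35.88
tool_pos: [0.5622, 0.1453, 0.3734]
orientation: [-2.875, -1.265, 0.001]
force: [0.7, -0.1, -1.9]
opening: 0.031
gripper_force: 50.0
t: 36.88
tool_pos: [0.4983, 0.2109, 0.2258]
orientation: [-3.057, -0.722, -0.003]
force: [-0.2, -0.8, -2.1]
opening: 0.0311
gripper_force: 50.0
```

```bash
python3 -m handwheel '[[-0.51,1.02,0,0,1],[0,0,-0.7,0,1],[0,0,-0.4,0,1],[0,0,0,0,1],[0,0,0,0,1]]'
```

```text
t: 37.5
tool_pos: [0.4925, 0.2208, 0.2132]
orientation: [3.057, 0.722, -0.0]
force: [-0.5, 0.3, -3.5]
opening: 0.0316
gripper_force: 50.0
```

```bash
python3 -m handwheel '[[0.9,0.45,0,0,1],[0.9,0.45,0,0,1],[0.9,0.45,0,0,1],[0.9,0.45,0,0,1],[0.5,0.25,0,0,1],[0,0,0,0,1]]' && python3 -m handwheel '[[0.45,0.22,0,0,1],[0.27,0.14,0,0,1],[0.1,0.05,0,0,1],[0,0,0,0,1]]'
```

```text
t: 38.25
tool_pos: [0.5338, 0.2415, 0.2131]
orientation: [-3.057, -0.722, 0.0]
force: [-0.4, -0.4, -2.7]
opening: 0.0314
gripper_force: 50.0
t: 38.75
tool_pos: [0.5399, 0.2446, 0.2126]
orientation: [3.056, 0.722, -0.011]
force: [-13.7, -7.3, 8.7]
opening: 0.0313
gripper_force: 50.0
```

```bash
python3 -m handwheel '[[-0.13,-0.06,0,0,1],[0,0,0,0,0.5],[0,0,0,0,0.45],[0,0,0,0,0.45],[0,0,3,0,0.45],[0,0,6,0,0.45],[0,0,3,0,0.45]]' && python3 -m handwheel '[[0.2,-1.4,0,0.157,0.6],[0.2,-1.4,0,0.157,0.6],[0.2,-1.4,0,0.157,0.6],[0.2,-1.4,0,0.157,0.6],[0.2,-1.4,0,0.157,0.6],[0.2,-1.4,0,0.157,0.6],[0.2,-1.4,0,0.157,0.6],[0.3,-1.4,0,0.157,0.6],[0.3,-1.4,0,0.157,0.6],[0.3,-1.5,-3,0.157,0.6]]'; python3 -c "
from h import *
shot('side','s7')"
```

```text
t: 39.62
tool_pos: [0.5412, 0.2452, 0.3373]
orientation: [-3.057, -0.722, -0.008]
force: [1.4, -0.5, 0.0]
opening: 0.0509
gripper_force: 0.0
t: 40.88
tool_pos: [0.5649, 0.1036, 0.3061]
orientation: [1.643, 2.672, 0.006]
force: [0.2, -0.3, -1.0]
opening: 0.0372
gripper_force: 0.0
```

```bash
python3 -m handwheel '[[0,0,-2.5,0,0.6],[0,0,-2,0,0.6],[0,0,0,0,0.6],[0,0,0,0,0.6]]'; python3 -c "
from h import *
b=shot('side','s8');crop(b,130,150,290,270,4.8,'s8c')"
```

```text
t: 41.42
tool_pos: [0.5637, 0.1041, 0.259]
orientation: [1.653, 2.671, 0.001]
force: [0.0, -1.6, 0.6]
opening: 0.0373
gripper_force: 0.0
```

View pics/s8c.png

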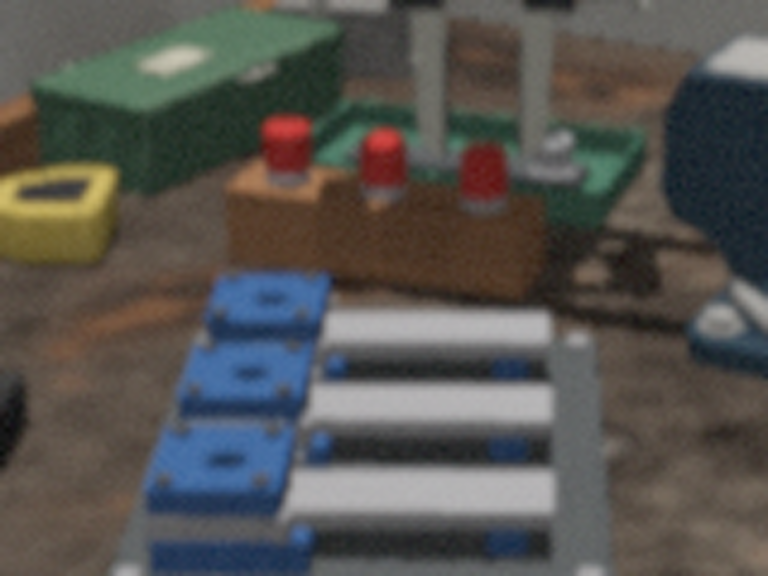

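All three straps are in their forks and the fingers are over the near pin at (485,178).

```bash
python3 -m handwheel '[[0.05,-0.1,-1.2,0,0.6],[0,0,-1.2,0,0.6],[0,0,0,0,0.6],[0,0,0,0,1],[0,0,0,0,1],[0,0,0,0,1],[0,0,0,0,1]]' 40
```

```text
t: 42.35
tool_pos: [0.5639, 0.1029, 0.2344]
orientation: [1.652, 2.672, 0.0]
force: [0.4, -0.5, 0.0]
opening: 0.0253
gripper_force: 40.0
```

```bash
python3 -m handwheel '[[0,0,3,0,1],[0,0,4,0,1],[0,0,2.5,0,1],[0.5,3.3,0,0,1],[0.5,3.3,0,0,1],[0.5,3.3,0,0,1],[0.5,3.3,0,0,1],[0.6,3.5,0,0,1],[0,0,0,0,1],[0,0,0,0,1]]' && python3 -m handwheel '[[0,0,-2.5,0,1],[0,0,-2,0,1],[0,0,0,0,1],[0,0,0,0,1]]'
```

```text
t: 43.6
tool_pos: [0.5897, 0.2695, 0.3289]
orientation: [-1.652, -2.672, 0.001]
force: [0.5, -0.5, -0.4]
opening: 0.0255
gripper_force: 40.0
t: 44.1
tool_pos: [0.5901, 0.2695, 0.2847]
orientation: [1.653, 2.671, 0.0]
force: [0.1, 0.7, 0.2]
opening: 0.0251
gripper_force: 40.0
```

```bash
python3 -m handwheel '[[0,0,-0.8,0,1],[0,0,-0.8,0,1],[0,0,-0.8,0,1],[0,0,0,0,1]]'
```

```text
t: 44.6
tool_pos: [0.5894, 0.2697, 0.2588]
orientation: [-1.652, -2.671, 0.003]
force: [0.7, -0.7, -1.0]
opening: 0.0256
gripper_force: 40.0
```

```bash
python3 -m handwheel '[[0,0,-0.6,0,1],[0,0,-0.6,0,1],[0,0,-0.5,0,1],[0,0,0,0,1]]'
```

```text
t: 45.1
tool_pos: [0.5897, 0.2698, 0.2425]
orientation: [-1.652, -2.671, 0.001]
force: [0.4, 0.2, -0.8]
opening: 0.0249
gripper_force: 40.0
```

```bash
python3 -m handwheel '[[0,0,-0.15,0,1],[0,0,-0.1,0,1],[0,0,0,0,1]]'
```

```text
t: 45.48
tool_pos: [0.5899, 0.2699, 0.2415]
orientation: [1.652, 2.672, 0.0]
force: [-3.9, -0.5, 4.4]
opening: 0.0251
gripper_force: 40.0
```

```bash
python3 -m handwheel '[[0,0,0,0,0.6],[0,0,0,0,0.6],[0,0,0,0,0.6],[0,0,4,0,0.6],[0,0,4,0,0.6],[0.8,-4,0,0,0.6],[0.8,-4,0,0,0.6],[0.8,-4,0,0,0.6],[0.7,-3.9,0,0,0.6],[0,0,0,0,0.6]]' && python3 -m handwheel '[[0,0,-4,0,0.6],[0,0,-2.5,0,0.6],[0,0,0,0,0.6],[0,0,0,0,0.6]]'
```

```text
t: 46.72
tool_pos: [0.6213, 0.1082, 0.3207]
orientation: [1.657, 2.669, -0.001]
force: [0.2, 0.2, -0.1]
opening: 0.0371
gripper_force: 0.0
t: 47.22
tool_pos: [0.6213, 0.1115, 0.2569]
orientation: [1.651, 2.671, 0.001]
force: [0.6, -0.5, 0.5]
opening: 0.0372
gripper_force: 0.0
```

```bash
python3 -m handwheel '[[0,0,-1.2,0,0.6],[0,0,-1.05,0,0.6],[0,0,0,0,0.6],[0,0,0,0,1],[0,0,0,0,1],[0,0,0,0,1],[0,0,0,0,1]]' 40 && python3 -m handwheel '[[0,0,3,0,1],[0,0,4,0,1],[0,0,2.5,0,1],[-0.8,4.6,0,0,1],[-0.8,4.6,0,0,1],[-1.2,4.6,0,0,1],[-1.8,4.6,0,0,1],[-2,4.4,0,0,1],[0,0,0,0,1],[0,0,0,0,1]]'
```

```text
t: 48.1
tool_pos: [0.621, 0.1109, 0.2335]
orientation: [1.652, 2.672, 0.0]
force: [-0.4, -0.3, 0.8]
opening: 0.0253
gripper_force: 40.0
t: 49.35
tool_pos: [0.5549, 0.3387, 0.3281]
orientation: [1.651, 2.672, -0.001]
force: [-0.3, -0.2, -2.0]
opening: 0.0254
gripper_force: 40.0
```

```bash
python3 -m handwheel '[[0.05,0.09,-2.5,0,1],[0,0,-2,0,1],[0,0,0,0,1],[0,0,-0.8,0,1],[0,0,-0.8,0,1],[0,0,-0.8,0,1],[0,0,0,0,1]]'
```

```text
t: 50.22
tool_pos: [0.555, 0.3395, 0.258]
orientation: [-1.652, -2.671, 0.002]
force: [-0.0, -2.9, -2.3]
opening: 0.0254
gripper_force: 40.0
```

```bash
python3 -m handwheel '[[0,0,-0.6,0,1],[0,0,-0.6,0,1],[0,0,-0.5,0,1],[0,0,-0.2,0,1],[0,0,0,0,1]]'
```

```text
t: 50.85
tool_pos: [0.5553, 0.3394, 0.2406]
orientation: [-1.652, -2.672, 0.002]
force: [-3.9, -6.0, 4.2]
opening: 0.025
gripper_force: 40.0
```

```bash
python3 -m handwheel '[[0,0,0,0,0.6],[0,0,0,0,0.6],[0,0,0,0,0.6],[0,0,4,0,0.6],[0,0,4,0,0.6],[3,-5.5,0,0,0.6],[3,-5.5,0,0,0.6],[3,-5.5,0,0,0.6],[3.1,-5.4,0,0,0.6],[0,0,0,0,0.6]]' && python3 -m handwheel '[[0,0,-4,0,0.6],[0,0,-2.5,0,0.6],[0,0,0,0,0.6],[0,0,0,0,0.6]]'
```

```text
t: 52.1
tool_pos: [0.6779, 0.1166, 0.3202]
orientation: [1.659, 2.666, -0.0]
force: [-0.1, 1.1, -0.1]
opening: 0.0376
gripper_force: 0.0
t: 52.6
tool_pos: [0.6764, 0.122, 0.2566]
orientation: [1.651, 2.672, 0.002]
force: [-0.2, -0.3, -0.0]
opening: 0.0369
gripper_force: 0.0
```

```bash
python3 -m handwheel '[[0,-0.18,-1.2,0,0.6],[0,0,-1.05,0,0.6],[0,0,0,0,0.6],[0,0,0,0,1],[0,0,0,0,1],[0,0,0,0,1],[0,0,0,0,1]]' 40 && python3 -m handwheel '[[0,0,4,0,1],[0,0,4,0,1],[0,0,2.5,0,1],[-2,5.2,0,0,1],[-2,5.2,0,0,1],[-2.8,5,0,0,1],[-3,4.7,0,0,1],[-3,4.5,0,0,1],[-2.8,4.3,0,0,1],[0,0,0,0,1]]' && python3 -m handwheel '[[0,0,0,0,1],[0,0,0,0,1]]'
```

```text
t: 53.48
tool_pos: [0.6763, 0.1194, 0.2331]
orientation: [1.652, 2.671, 0.001]
force: [0.1, 0.3, 1.0]
opening: 0.0254
gripper_force: 40.0
t: 54.72
tool_pos: [0.5177, 0.4115, 0.3377]
orientation: [-1.645, -2.675, -0.0]
force: [1.2, 0.0, -0.4]
opening: 0.0253
gripper_force: 40.0
t: 54.98
tool_pos: [0.521, 0.4072, 0.3376]
orientation: [1.654, 2.67, -0.0]
force: [0.8, 0.8, -1.6]
opening: 0.0255
gripper_force: 40.0
```

```bash
python3 -m handwheel '[[-0.05,0.16,-3,0,1],[0,0,-2.3,0,1],[0,0,0,0,1],[0,0,0,0,1]]'
```

```text
t: 55.48
tool_pos: [0.5205, 0.4095, 0.2858]
orientation: [1.654, 2.67, 0.002]
force: [1.2, 0.0, -0.7]
opening: 0.0255
gripper_force: 40.0
```

```bash
python3 -m handwheel '[[0,0,-0.8,0,1],[0,0,-0.8,0,1],[0,0,-0.8,0,1],[0,0,-0.3,0,1],[0,0,0,0,1]]' && python3 -m handwheel '[[0,0,-0.6,0,1],[0,0,-0.6,0,1],[0,0,-0.5,0,1],[0,0,-0.3,0,1],[0,0,0,0,1]]'
```

```text
t: 56.1
tool_pos: [0.5194, 0.4099, 0.2571]
orientation: [-1.652, -2.672, 0.002]
force: [-1.3, -2.0, -1.0]
opening: 0.0253
gripper_force: 40.0
t: 56.72
tool_pos: [0.5198, 0.41, 0.24]
orientation: [1.652, 2.672, 0.0]
force: [-9.1, -8.1, 17.7]
opening: 0.025
gripper_force: 40.0
```

Seated. Release it, back the arm clear of the jig and check.

```bash
python3 -m handwheel '[[0,0,0.1,0,1],[0,0,0,0,0.6],[0,0,0,0,0.5],[0,0,0,0,0.5],[0,0,4,0,0.5],[0,0,6,0,0.5],[0,0,6,0,0.5],[-2,-6,2,0,0.5],[-2,-6,0,0,0.5],[-2,-6,0,0,0.5]]' && python3 -m handwheel '[[0,-6,0,0,0.5],[0,-6,0,0,0.5],[0,-6,0,0,0.5],[0,-6,0,0,0.5],[0,-6,0,0,0.5],[0,-6,0,0,0.5],[0,-6,0,0,0.5],[0,0,0,0,0.5],[0,0,0,0,0.5]]'; python3 -c "
from h import *
b=shot('side','s9');crop(b,130,150,290,270,4.8,'s9c');a=shot('top','t9');crop(a,125,100,345,250,3.6,'t9c')"
```

```text
t: 57.98
tool_pos: [0.4606, 0.2334, 0.4179]
orientation: [1.651, 2.671, 0.002]
force: [1.3, -0.9, 1.0]
opening: 0.0464
gripper_force: 0.0
t: 59.1
tool_pos: [0.4613, -0.1851, 0.4174]
orientation: [-1.654, -2.671, -0.001]
force: [0.2, 0.1, -0.2]
opening: 0.0466
gripper_force: 0.0
```

View pics/s9c.png

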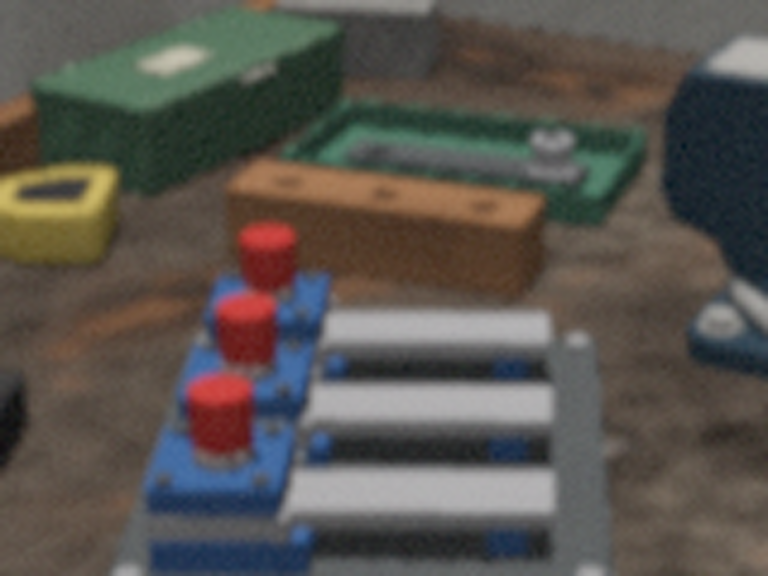

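View pics/t9c.png

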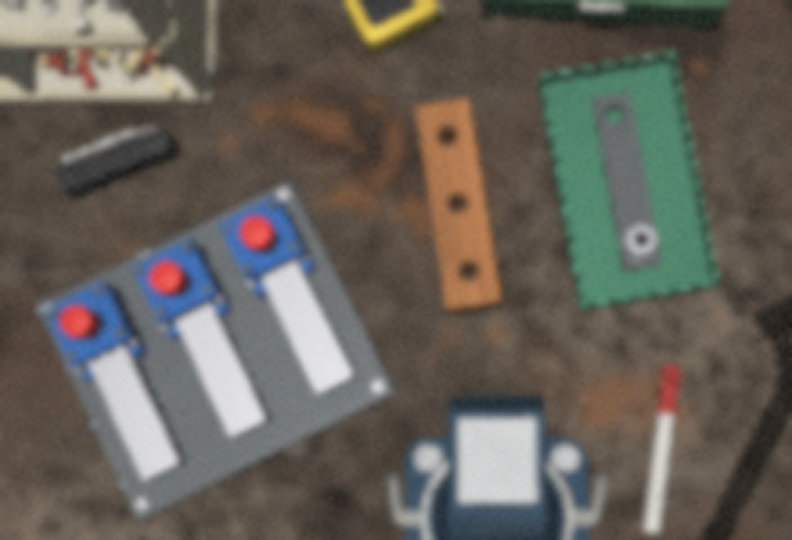

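All three pins sit on their forks (heads at (268,255), (247,330) and (220,415) in the side crop), and the straps are level and home. The welded strap lies flat, boss up, near the tray centre at (628,180) in the top crop.

```bash
python3 -c "
from plant import job; print(job.close_job())"
```

```text
the job is handed in; nothing more can be done
None
```

The job is handed in at about 59 s with no verdict returned; the final pictures show the welded strap flat and boss up in the out tray, and all three bare straps home in their forks with a pin seated in each, so none was left over for the block.

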